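# Clear the offcuts off the trimming board

### The job

Pick up the cork sanding block that stands on its edge on the trimming board and use it to sweep both small wooden offcuts along the board and over its end into the catch tray, without touching the offcuts with the gripper. Then let go of the block on the cleared board.

Things in the scene. Friction and masses are not known exactly. Their poses are not given: they have to be found in the camera images.
- block_center (a point): Centre of the brown cork sanding block, the loose scraper: a box 96 mm long, 27 mm thick and 56 mm high as it stands on its long edge on the board at the end away from the tray; the offcuts lie between it and the tray, at least 40 mm ahead of its centre. Grip it across the 27 mm, near the top. Its own axes: x points straight up, y runs along the 96 mm length, z along the 27 mm thickness. About 0.1 kg, rigid.
- board: Fixed trimming board, a pale plywood slab 240 mm (x) by 160 mm (y), 30 mm thick; origin at the centre of the slab's underside, on the table, z up, so its top is 30 mm above the origin. An open catch tray of darker wood is joined to its +x end: from x = +120 to +205 mm, 160 mm wide in y, floor 4 mm and walls 22 mm above the table, thus lower than the slab. No rim between slab and tray. +x is the way to sweep.
- chip_a: Loose wooden offcut lying flat on the board, 34 mm (x) by 18 mm (y) by 10 mm high, darker than the board; origin at the centre of its underside. Of the two it is the one farther to the board's -y side.
- chip_b: The second offcut, the same as chip_a, lying 30 to 60 mm farther to the board's +y side, so that one stroke of the block, centred between the two across the board, covers both.
There are look-alikes about, which are no part of the job. Leave any purple look-alike of the chip_a alone.

How it is judged:
On the way:
1. the held block is swept low over the board to its tray half (contact force between the fingers and cork_block above 1 N and x of block_center in the frame of board between 0.06 and 0.17 m and z of block_center in the frame of board below 0.07 m), for 0.1 s.
At the end, for the whole second after the job is handed in: Both offcuts lie at rest inside the catch tray, below the level of the board's top, and the cork block rests on the board, standing or lying, with its centre over the slab (x of chip_a in the frame of board between 0.115 and 0.205 m and y of chip_a in the frame of board between -0.08 and 0.08 m and z of each of chip_a, chip_b in the frame of board below 0.026 m and x of chip_b in the frame of board between 0.115 and 0.205 m and y of chip_b in the frame of board between -0.08 and 0.08 m and x of block_center in the frame of board between -0.12 and 0.12 m and y of block_center in the frame of board between -0.08 and 0.08 m and z of block_center in the frame of board between 0.035 and 0.068 m and linear speed of each of cork_block, chip_a, chip_b below 0.02 m/s); the robot touches nothing.
It fails at once if the gripper touches an offcut (contact force between any of the arm, the fingers and chip_a above 0.5 N or contact force between any of the arm, the fingers and chip_b above 0.5 N).
It also fails if it takes over 42 s, if anything falls off the work surface, if the arm or the gripper's body presses on something with over 40 N, if the wrist force passes 120 N, or if a joint passes its speed limit or range.

### The arm

A 6-joint arm with a two-finger parallel gripper is mounted at the origin on a cart in front of the work surface, level with it; the furniture and walls round the work are solid. World frame = base frame: x ahead of the robot, y to its left, z up, the work surface at z = 0. Lengths are in m, angles in rad, forces in N, time in s.
With the tool pointing down it reaches from about 0.35 to 0.775 m from the base axis. Payload 7.3 kg.
Tool frame: the origin (TCP) lies at the very end of the fingers, on their centre line; the grasp point (between the pads) lies 19 mm behind it (pinch_z is the distance from the TCP to the grasp point, in m); z points along the fingers, y is the line along which they close (so a half turn about z gives the same grasp; the last joint's range is limited). The gripper opens to 92 mm and grips with 3 to 60 N. Pads are 19 mm wide; open, the fingers measure 130 mm over their backs; the gripper's body (75 mm by 190 mm) begins 47 mm behind the grasp point.
Start: joints at [1.054, 0.342, 1.524, -0, 1.275, -0.146], TCP at [0.19, 0.489, 0.227] pointing down, gripper open.
Joint ranges: [-2.53, 2.53], [-0.77, 2.02], [0.04, 2.7], [-1, 4.14], [0.28, 2.66], [-3.11, 3.11]. Speed limits (rad/s): [2.57, 2.57, 3.14, 3.14, 3.14, 3.14].

### API

Orientations are given as [roll, pitch, yaw] about the fixed x, y, z axes, in that order (R = Rz(yaw) Ry(pitch) Rx(roll)).
In Python, from cell import * gives the robot as it stands.
- The arm moves only by the tool arm_command, never from a script. Its arguments are lists of equal length, an entry for each row: "fingers": the gripper command: -1 is fully open, 1 is shut, values between are in proportion; "travel": the shift along the tool's x, y, z in m, a list of three; "dr": the turn, a rotation vector about the tool's x, y, z in degrees, a list of three. In form: {"fingers": [fingers, ...], "travel": [[x, y, z], ...], "dr": [[wx, wy, wz], ...]}. A call has 1 to 8 rows; each row is the pose to reach, as a shift and turn from the pose commanded when the call began, along the tool's axes at that moment; what a row does not reach only later rows make up. A row lasts 1/12 s, in which the tool goes at most 41.7 mm and 7.16 degrees, less where a joint would pass 70% of its speed; a pose out of reach is approached as far as the arm can. A call with a gripper value outside its range is refused whole. The fingers move at their own pace and stop on an object; "squeeze" is the grip in N (left out, the last holds). Time passes only in rows, so rows that repeat a pose let the fingers close. It gives the time, the measured TCP pose, the force, the opening and the grip force at its end, in the units of the state.
- observe(): the state, without advancing time (a new reading comes with each control period).
- read_camera(name): name is "scene" or "top" or "wrist"; returns a dict with "color" (420x560x3 uint8, blue, green, red), "z_map" (420x560 float32, m along the optical axis (not along the pixel's ray), 0 where there is no reading), "fx", "fy", "cx", "cy" (pixels), "k1" (the pictures are not rectified: a ray, as slopes to the right and down, at radius r is drawn at 1 + k1 r^2 times it, then the intrinsics apply), "R" (3x3) and "t" (3): a world point X has camera coordinates R X + t. Camera axes: x right, y down, z forward; pixel columns grow to the right and rows downward; lengths in m; the calibration is good to about 2 mm. A picture is of the moment at which its call begins.
- hand_in(): hands the job in; it is judged then, once.
The state is a dict: "time": time; "qpos": joint angles; "qvel": joint speeds; "joint_efforts": joint torques, N m; "tool_pos": TCP position; "tool_rot": TCP orientation; "contact_force": force on the tool from outside, world axes, zero at the start; "torque": the same for the moment, N m; "opening": finger opening in m; "grip_force": force on a finger pad.
Only numpy, scipy, OpenCV 4.12 (cv2) and the standard library are available. Lean on these libraries where they do the work, as an engineer would, in place of code of your own. Each camera call takes 0.05 s, during which the arm holds its last target. There are 200 camera calls.

## Working session

There is one attempt and no reset: what is moved stays moved. The work goes in short steps, Python scripts to look and compute and a tool call to move; the robot and the scene stay as the last step left them, time stands still between calls to the robot, and variables do not carry over. Pictures are saved under pics/ and viewed, at most 10 in all, crops included, and the job is handed in when it is done.

Besides the shell and the picture viewer there is one more tool, called by a JSON object that holds its "fn" and its "kwargs". arm_command: Moves the arm, as the interface text tells. Its arguments: {"type":"object","properties":{"fingers":{"type":"array","items":{"type":"number"}},"travel":{"type":"array","items":{"type":"array","items":{"type":"number"}}},"dr":{"type":"array","items":{"type":"array","items":{"type":"number"}}},"squeeze":{"type":"number"}},"required":["fingers","travel","dr"]}

```bash
mkdir -p pics
cat > h.py <<'E'
from cell import *
import numpy as np, cv2
def ray(c,u,v):
    K=np.array([[c['fx'],0,c['cx']],[0,c['fy'],c['cy']],[0,0,1.]])
    xd=(u-c['cx'])/c['fx']; yd=(v-c['cy'])/c['fy']; x,y=xd,yd
    for _ in range(20):
        f=1+c['k1']*(x*x+y*y); x,y=xd/f,yd/f
    R=np.array(c['R']);t=np.array(c['t'])
    return -R.T@t, R.T@np.array([x,y,1.])
def onz(c,u,v,z):
    o,d=ray(c,u,v); return o+d*(z-o[2])/d[2]
def dep(c,u,v):
    o,d=ray(c,u,v); return o+d*c['z_map'][int(v),int(u)]
E
python3 - <<'E'
from h import *
import pickle
D={n:read_camera(n) for n in('top','scene')}
pickle.dump(D,open('d.pkl','wb'))
for n in D: cv2.imwrite(f'pics/{n}0.png',D[n]['color'])
s=observe();print(s['time'],s['tool_pos'],s['tool_rot'],s['opening'])
for n in D: print(n,-np.array(D[n]['R']).T@D[n]['t'],D[n]['k1'])
E
```

```text
0.1 [0.19003686 0.48900574 0.22610078] [-3.14018414e+00 -1.89355581e-04  2.77081630e+00] 0.09214694533058623
top [ 0.53146753 -0.03348576  0.90053047] -0.004787240124752694
scene [0.00746145 0.30713468 0.56247586] 0.0403037379551247
```

View pics/top0.png

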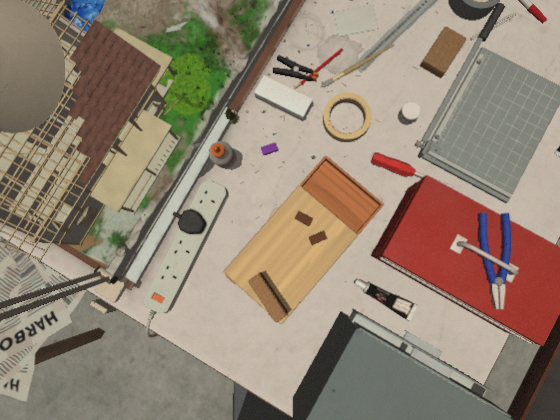

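View pics/scene0.png

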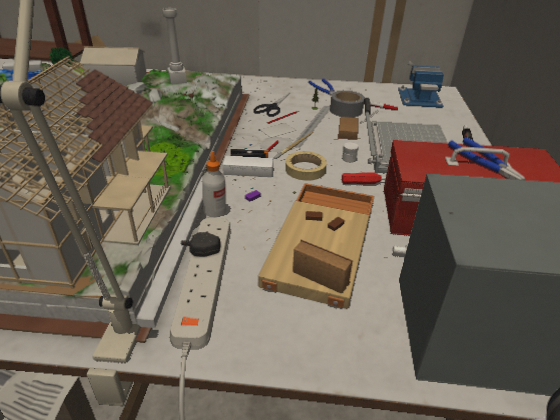

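The top view shows the board running from about (275,295) to the tray at (340,195). The cork block is at (270,295) and the offcuts are at (303,218) and (318,238).

Look-alikes:
- Purple chip at (269,149): leave alone.
- Brown block at (443,51): lies off the board, so it isn't the one meant. The block at (270,295) stands on its edge on the board, which fits the description.

Next I'll measure and confirm this in an enlarged crop.

```bash
cat > m.py <<'E'
from h import *
import pickle
D=pickle.load(open('d.pkl','rb'))
def blobs(n,z,roi,lo,hi,amin):
    c=D[n]; x0,y0,x1,y1=roi
    hsv=cv2.cvtColor(c['color'],cv2.COLOR_BGR2HSV)
    m=np.zeros(hsv.shape[:2],np.uint8); m[y0:y1,x0:x1]=cv2.inRange(hsv,lo,hi)[y0:y1,x0:x1]
    cs,_=cv2.findContours(m,cv2.RETR_EXTERNAL,cv2.CHAIN_APPROX_NONE)
    for k in cs:
        if cv2.contourArea(k)<amin: continue
        W=np.array([onz(c,u,v,z)[:2] for u,v in k[:,0]],np.float32)*1000
        r=cv2.minAreaRect(k); print(n,z,'px',np.round(r[0]),'world rect',np.round(cv2.minAreaRect(W),1).tolist() if 0 else cv2.minAreaRect(W))
c=D['top']
hsv=cv2.cvtColor(c['color'],cv2.COLOR_BGR2HSV)
for p in [(270,295),(303,218),(318,238),(290,250),(340,195),(250,270)]: print(p,hsv[p[1],p[0]],dep(c,*p).round(4))
for n,p in [('scene',(321,265)),('scene',(314,216)),('scene',(336,224)),('scene',(310,247))]:
    print(n,p,cv2.cvtColor(D[n]['color'],cv2.COLOR_BGR2HSV)[p[1],p[0]],dep(D[n],*p).round(4))
blobs('top',.04,(280,200,340,255),(0,60,0),(30,255,110),40)
blobs('top',.04,(225,255,300,325),(0,60,0),(30,255,140),200)
blobs('top',.03,(215,150,390,330),(5,70,120),(30,255,255),2000)
blobs('scene',.04,(295,203,350,235),(0,60,0),(30,255,90),40)
cv2.imwrite('pics/crop.png',cv2.resize(c['color'][145:335,215:395],None,fx=3,fy=3,interpolation=cv2.INTER_CUBIC))
E
python3 m.py
```

```text
(270, 295) [ 15 130 151] [0.4646 0.0101 0.0864]
(303, 218) [ 10 152 104] [ 0.6154 -0.0544  0.041 ]
(318, 238) [ 10 157 101] [ 0.5747 -0.0844  0.0402]
(290, 250) [ 17 109 203] [ 0.5507 -0.0277  0.0309]
(340, 195) [ 12 156 178] [ 0.6679 -0.1342  0.0045]
(250, 270) [ 18 112 200] [0.5101 0.0541 0.03  ]
scene (321, 265) [ 16 127  84] [0.4442 0.0253 0.0771]
scene (314, 216) [ 11 154  91] [ 0.6088 -0.0518  0.039 ]
scene (336, 224) [ 10 152  89] [ 0.5674 -0.0783  0.0408]
scene (310, 247) [ 15 130 129] [0.4832 0.0256 0.0841]
top 0.04 px [317. 238.] world rect ((575.6373291015625, -82.92698669433594), (16.146459579467773, 32.48927307128906), 23.082054138183594)
top 0.04 px [303. 218.] world rect ((615.6721801757812, -55.00369644165039), (31.837989807128906, 17.392898559570312), 63.12308120727539)
top 0.04 px [275. 292.] world rect ((466.37939453125, 3.6363449096679688), (98.86328887939453, 18.739788055419922), 32.991695404052734)
top 0.03 px [303. 239.] world rect ((574.955078125, -54.21244812011719), (159.2065887451172, 325.71539306640625), 48.84593200683594)
scene 0.04 px [335. 224.] world rect ((568.8900756835938, -78.41024017333984), (21.448949813842773, 37.341835021972656), 21.23371696472168)
scene 0.04 px [314. 216.] world rect ((609.0831298828125, -50.71631622314453), (30.023094177246094, 27.137914657592773), 61.45631408691406)
```

View pics/crop.png

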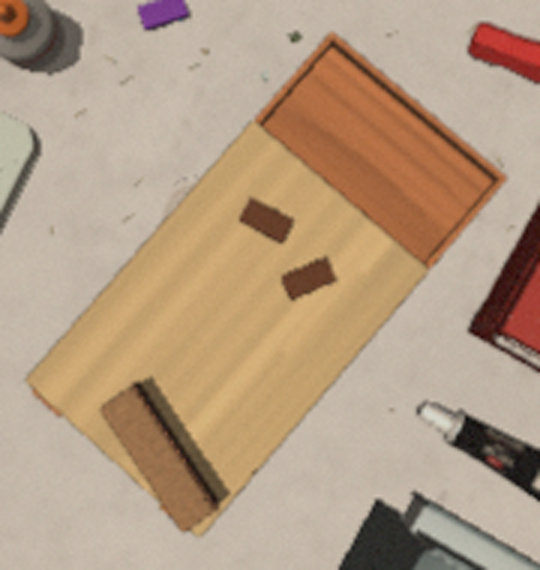

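The crop confirms it: the cork block stands at crop (160,455), the offcuts are at (267,221) and (308,279), and the purple chip is off the board at (163,12). Now I'll get the block top from depth and the slab from its corners.

```bash
cat > n.py <<'E'
from h import *
import pickle
D=pickle.load(open('d.pkl','rb'))
P=[(28,380),(258,122),(428,265),(200,533)]
c=D['top']
W=np.array([onz(c,215+u/3-.33,145+v/3-.33,.03) for u,v in P]);print(W.round(4))
e=W[1]-W[0]+W[2]-W[3]; yaw=np.arctan2(e[1],e[0]); C=W.mean(0)
print('yaw',np.degrees(yaw),'C',C.round(4),np.linalg.norm(W[1]-W[0]),np.linalg.norm(W[2]-W[3]),np.linalg.norm(W[1]-W[2]),np.linalg.norm(W[0]-W[3]))
ex=np.array([np.cos(yaw),np.sin(yaw)]);ey=np.array([-ex[1],ex[0]])
def B(p): d=np.array(p)[:2]-C[:2]; return np.round([d@ex,d@ey],4)
for n,roi in(('top',(225,255,300,330)),('scene',(285,235,360,295))):
    c=D[n];x0,y0,x1,y1=roi
    pts=np.array([dep(c,u,v) for v in range(y0,y1) for u in range(x0,x1)])
    pts=pts[(pts[:,2]>.079)&(pts[:,2]<.095)]
    r=cv2.minAreaRect((pts[:,:2]*1000).astype(np.float32));print(n,len(pts),np.median(pts[:,2]),r,'board',B(np.array(r[0])/1000))
for p in[(.5756,-.0829),(.6157,-.0550),(.569,-.078),(.609,-.0507)]: print(B(p))
# block top corners by ray at .086
for u,v in[(140,382),(102,408),(185,530),(213,512)]:
    w=onz(D['top'],215+u/3-.33,145+v/3-.33,.086); print(w.round(4),B(w))
# obstacles: heights above .05 around the working corridor
c=D['top']
for v in range(130,400,15):
  print(v,*['%3d'%(1000*dep(c,u,v)[2]) for u in range(150,460,15)])
E
python3 n.py
```

```text
[[ 0.5072  0.1075  0.03  ]
 [ 0.6847 -0.0503  0.03  ]
 [ 0.5853 -0.1653  0.03  ]
 [ 0.406  -0.0098  0.03  ]]
yaw -41.28106605706088 C [ 0.5458 -0.0295  0.03  ] 0.2374494493303545 0.23727727213126704 0.1520492511705394 0.1549541116454293
top 728 0.08518155705051295 ((460.83148193359375, 15.264225006103516), (95.69915771484375, 27.445972442626953), 33.991458892822266) board [-0.0934 -0.0225]
scene 835 0.08464303972212744 ((459.24151611328125, 16.297527313232422), (97.57347106933594, 30.911258697509766), 35.4474983215332) board [-0.0953 -0.0227]
[ 0.0576 -0.0205]
[0.0693 0.0269]
[ 0.0494 -0.0212]
[0.0615 0.0257]
[0.5077 0.0268 0.086 ] [-0.0658  0.0171]
[0.4913 0.0509 0.086 ] [-0.094   0.0244]
[ 0.4159 -0.002   0.086 ] [-0.1158 -0.0651]
[ 0.427  -0.0195  0.086 ] [-0.0958 -0.0709]
130 146 145  66  63  32  15   0  -2   0  -2   0   1  24  -1  26   0   0   0   0  21  18
145 147  68  64  54  25  98   0   0  11   0  -3   0  -1   1   1  -1   0   3  33  18  16
160 144  70  64  25  -2  90   0   0   0   0   0   0  21   0   2  17  25   1  -3  20  19
175  88  67  43  27   0   1   0   0   3   0   1  
[... 586 characters left out ...]
   4   0  31  85  32  30  33  27   3   2  16   0   0   2 105 132 132
295  32  32   0   1  -2   1   0  28  86  29  29   1   1  -1   0  19  14 900   0   0 112
310  -1  31   0   1   0   1   1   0  87  78  -1   1   0   0   0   0   0   5   0   2   1
325   2  -1  -1  -1   0   0   0   0  -2  -2   0   0   1 130 178  80   0   0  -2   0   0
340 -744 -746   0   0  -1  -1   0   0   1  -1   2  -1  66 194 225 226  82 144 123   3   1
355 -745 -737 -736  -1   1   3   1   2   2   1   0   1 140 225 225 222 225 218 193 121   0
370 -743 -734 -730 -741 -739  -2   1  -3   2   0   1  81 203 226 225 222 227 225 225 192 194
385 -730 -750 -728 -744 -737 -736  -2   0  -1   3  14 154 224 226 225 222 224 227 226 225 226
```

Run:
```python
from h import *
import pickle
D=pickle.load(open('d.pkl','rb'))
c=D['top']
for p in [(430,182),(378,252),(345,322),(335,345),(300,400),(108,278),(108,300),(100,283),(60,290),(220,150)]: print('top',p,dep(c,*p).round(3))
for p in [(120,310),(95,250),(60,180),(25,95),(115,345),(105,295)]: print('scene',p,dep(D['scene'],*p).round(3))
# everything above 0.1 in corridor
S=D['scene'];P=np.array([dep(q,u,v) for q in(c,S) for v in range(0,420,2) for u in range(0,560,2) if q['z_map'][v,u]>0])
m=(P[:,2]>.1)&(P[:,0]>.1)&(P[:,0]<.75)&(P[:,1]<.6)&(P[:,1]>-.3)
Q=np.unique((P[m]/[.05,.05,1]).round(0)[:,:2],axis=0)*.05
for q in Q:
    k=m&(abs(P[:,0]-q[0])<.025)&(abs(P[:,1]-q[1])<.025); print(q.round(2),P[k,2].max().round(2) if k.any() else '',k.sum(),end='; ')
from scipy.spatial.transform import Rotation as R
s=observe();r=R.from_euler('xyz',s['tool_rot']);p=np.array(s['tool_pos'])
print()
for t in[[.46,.016,.227],[.46,.016,.13]]: print('travel',r.inv().apply(np.array(t)-p).round(4))
print('dr',np.degrees((r.inv()*R.from_euler('xyz',[np.pi,0,np.radians(34)])).as_rotvec()).round(2))
```

```text
top (430, 182) [ 0.671 -0.283  0.132]
top (378, 252) [ 0.546 -0.197  0.075]
top (345, 322) [ 0.419 -0.127  0.114]
top (335, 345) [ 0.384 -0.106  0.14 ]
top (300, 400) [ 0.278 -0.045  0.097]
top (108, 278) [0.496 0.324 0.086]
top (108, 300) [0.446 0.359 0.002]
top (100, 283) [0.487 0.331 0.104]
top (60, 290) [ 0.461  0.505 -0.072]
top (220, 150) [0.735 0.102 0.131]
scene (120, 310) [0.489 0.334 0.061]
scene (95, 250) [0.626 0.353 0.072]
scene (60, 180) [0.609 0.369 0.223]
scene (25, 95) [0.442 0.357 0.408]
scene (115, 345) [0.471 0.352 0.012]
scene (105, 295) [0.483 0.346 0.105]
[0.1 0. ] 0.23 6; [ 0.2  -0.15] 0.23 431; [ 0.2 -0.1] 0.23 918; [0.2 0.4] 0.32 9; [ 0.25 -0.2 ] 0.23 79; [ 0.25 -0.15] 0.23 269; [ 0.25 -0.1 ] 0.23 418; [ 0.25 -0.05] 0.23 1142; [ 0.3 -0.3] 0.23 95; [ 0.3  -0.25] 0.23 279; [ 0.3 -0.2] 0.23 391; [ 0.3  -0.15] 0.23 407; [ 0.3 -0.1] 0.23 423; [ 0.3  -0.05] 0.23 595; [ 0.35 -0.3 ] 0.23 101; [ 0.35 -0.25] 0.23 397; [ 0.35 -0.2 ] 0.23 448; [ 0.35 -0.15] 0.23 468; [ 0.35 -0.1 ] 0.23 685; [ 0.35 -0.05] 0.23 44; [ 0.4 -0.3] 0.12 4; [ 0.4  -0.25] 0.2 110; [ 0.4 -0.2] 0.
[... 481 characters left out ...]
.45] 0.26 542; [0.6 0.5] 0.19 9; [ 0.65 -0.3 ] 0.13 121; [ 0.65 -0.25] 0.14 134; [0.65 0.25] 0.52 224; [0.65 0.3 ] 0.48 394; [0.65 0.35] 0.25 566; [0.65 0.4 ] 0.27 236; [0.65 0.45] 0.28 162; [0.65 0.5 ] 0.19 46; [ 0.7 -0.3] 0.13 20; [ 0.7  -0.25] 0.13 8; [0.7 0.2] 0.54 586; [0.7  0.25] 0.55 637; [0.7 0.3] 0.24 699; [0.7  0.35] 0.26 259; [0.7 0.4] 0.29 254; [0.7  0.45] 0.29 198; [0.7 0.5] 0.15 36; [0.75 0.1 ] 0.15 104; [0.75 0.15] 0.1 1; [0.75 0.2 ] 0.54 328; [0.75 0.25] 0.55 275; [0.75 0.3 ] 0.24 351; [0.75 0.35] 0.27 120; [0.75 0.4 ] 0.29 110; [0.75 0.45] 0.29 70; [0.75 0.5 ] 0.15 33; 
travel [-0.423  -0.343  -0.0005]
travel [-0.423  -0.3429  0.0965]
dr [-6.0000e-02  8.0000e-02  1.2476e+02]
```

{"fn": "arm_command", "kwargs": {"fingers": [-1,-1,-1,-1,-1,-1,-1,-1], "travel": [[-0.026,-0.021,0],[-0.052,-0.042,0],[-0.078,-0.063,0],[-0.104,-0.084,0],[-0.13,-0.105,0],[-0.156,-0.126,0],[-0.182,-0.147,0],[-0.208,-0.168,0]], "dr": [[0,0,7],[0,0,14],[0,0,21],[0,0,28],[0,0,35],[0,0,42],[0,0,49],[0,0,56]]}}

```text
time: 0.77
tool_pos: [0.3234, 0.2558, 0.2265]
tool_rot: [-3.141, 0.0, 1.788]
contact_force: [1.0, 0.5, -0.6]
opening: 0.0919
grip_force: 0.0
```

```bash
cat > go.py <<'E'
from h import *
import sys
from scipy.spatial.transform import Rotation as R
x,y,z,yaw=map(float,sys.argv[1:5])
s=observe();r=R.from_euler('xyz',s['tool_rot']);p=np.array(s['tool_pos'])
print('t',s['time'],'pos',p.round(4),'yaw',np.degrees(s['tool_rot']).round(2),'q',np.round(s['qpos'],2),'F',np.round(s['contact_force'],1),'op',s['opening'],s['grip_force'])
print('travel',r.inv().apply(np.array([x,y,z])-p).round(4),'dr',np.degrees((r.inv()*R.from_euler('xyz',[np.pi,0,np.radians(yaw)])).as_rotvec()).round(2))
E
python3 go.py .46 .016 .20 34
```

```text
t 0.7667 pos [0.3234 0.2558 0.2265] yaw [-179.98    0.    102.43] q [0.48 0.13 1.8  0.   1.2  0.27] F [ 1.   0.5 -0.6] op 0.09191723355999705 0.0
travel [-0.2636  0.0818  0.0265] dr [-2.000e-02  2.000e-02  6.843e+01]
```

{"fn": "arm_command", "kwargs": {"fingers": [-1,-1,-1,-1,-1,-1,-1,-1], "travel": [[-0.033,0.0102,0.003],[-0.066,0.0204,0.006],[-0.099,0.031,0.01],[-0.132,0.041,0.013],[-0.165,0.051,0.016],[-0.198,0.061,0.02],[-0.231,0.072,0.023],[-0.264,0.082,0.026]], "dr": [[0,0,7],[0,0,14],[0,0,21],[0,0,28],[0,0,35],[0,0,42],[0,0,49],[0,0,56]]}}

```text
time: 1.43
tool_pos: [0.4619, 0.0163, 0.2003]
tool_rot: [-3.141, 0.0, 0.81]
contact_force: [0.1, 0.6, 0.5]
opening: 0.0913
grip_force: 0.0
```

```bash
python3 go.py .46 .016 .20 34
```

```text
t 1.4333 pos [0.4619 0.0163 0.2003] yaw [-179.97    0.     46.39] q [-0.13  0.25  1.73  0.    1.16  0.63] F [0.1 0.6 0.5] op 0.0912925834152471 0.0
travel [-0.0016 -0.0011  0.0003] dr [-2.000e-02  1.000e-02  1.239e+01]
```

{"fn": "arm_command", "kwargs": {"fingers": [-1,-1,-1], "travel": [[-0.001,-0.001,0],[-0.002,-0.001,0],[-0.002,-0.001,0]], "dr": [[0,0,6],[0,0,12.4],[0,0,12.4]]}}

```text
time: 1.68
tool_pos: [0.4592, 0.0165, 0.2002]
tool_rot: [-3.141, 0.001, 0.594]
contact_force: [-0.3, -0.2, -0.4]
opening: 0.0918
grip_force: 0.0
```

```bash
python3 - <<'E'
from h import *
c=read_camera('wrist');cv2.imwrite('pics/w1.png',c['color'])
u,v=np.meshgrid(np.arange(0,560,2),np.arange(0,420,2))
P=np.array([dep(c,a,b) for a,b in zip(u.ravel(),v.ravel()) if c['z_map'][b,a]>0])
q=P[(P[:,2]>.08)&(P[:,2]<.092)&(abs(P[:,0]-.46)<.08)&(abs(P[:,1]-.016)<.07)]
print(len(q),np.median(q[:,2]) if len(q) else 0,cv2.minAreaRect((q[:,:2]*1000).astype(np.float32)) if len(q) else 0)
E
python3 go.py .46 .016 .06 34
```

```text
804 0.08447102244466509 ((459.71051025390625, 16.03420066833496), (95.2278060913086, 26.189165115356445), 34.81619644165039)
t 1.7333 pos [0.4591 0.017  0.2003] yaw [-1.7996e+02  4.0000e-02  3.4430e+01] q [-0.13  0.25  1.74  0.    1.16  0.84] F [-0.1  0.4  0.5] op 0.09177137950381702 0.0
travel [0.0002 0.0014 0.1403] dr [-0.04  0.04  0.43]
```

View pics/w1.png

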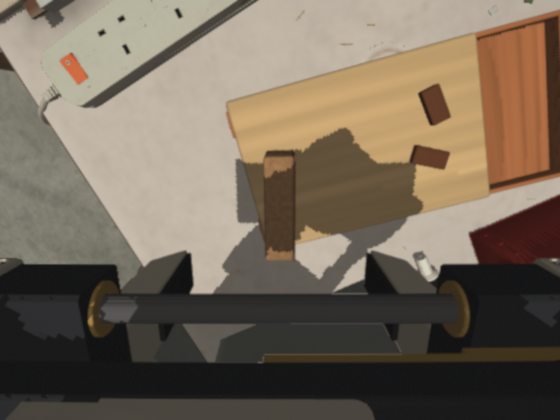

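The wrist view shows the block at (280,205), square between the open fingers, with the offcuts well ahead at (434,104) and (430,157). Three views agree on centre (0.460, 0.016), top at 0.085 and yaw about 34.6°, so I'm descending.

{"fn": "arm_command", "kwargs": {"fingers": [-1,-1,-1,-1,-1,-1,-1,-1], "travel": [[0,0.001,0.025],[0,0.001,0.05],[0,0.001,0.075],[0,0.001,0.1],[0,0.001,0.115],[0,0.001,0.13],[0,0.001,0.14],[0,0.001,0.14]], "dr": [[0,0,0],[0,0,0],[0,0,0],[0,0,0],[0,0,0],[0,0,0],[0,0,0],[0,0,0]]}}

```text
time: 2.4
tool_pos: [0.4585, 0.0171, 0.0589]
tool_rot: [-3.139, 0.003, 0.604]
contact_force: [-0.2, -0.9, -0.4]
opening: 0.0917
grip_force: 0.0
```

{"fn": "arm_command", "kwargs": {"fingers": [-0.2,0.2,0.5,0.8,0.8,0.8,0.8,0.8], "travel": [[0,0,0],[0,0,0],[0,0,0],[0,0,0],[0,0,0],[0,0,0],[0,0,0],[0,0,0]], "dr": [[0,0,0],[0,0,0],[0,0,0],[0,0,0],[0,0,0],[0,0,0],[0,0,0],[0,0,0]], "squeeze": 25}}

```text
time: 3.07
tool_pos: [0.46, 0.0164, 0.0608]
tool_rot: [3.141, -0.0, 0.6]
contact_force: [0.3, -0.7, -1.1]
opening: 0.0431
grip_force: 0.0
```

```bash
python3 go.py .46 .016 .062 48.7;python3 - <<'E'
import numpy as np
C=np.array([.5458,-.0295]);a=np.radians(-41.28);ex=np.array([np.cos(a),np.sin(a)]);ey=np.array([-ex[1],ex[0]])
for x,y in[(-.09,.003),(.0,.003),(.13,.003),(.04,.003)]: print(x,y,(C+x*ex+y*ey).round(4))
E
```

```text
t 3.0667 pos [0.46   0.0164 0.0608] yaw [ 1.7999e+02 -2.0000e-02  3.4360e+01] q [-0.13  0.44  1.91  0.    0.79  0.84] F [ 0.3 -0.7 -1.1] op 0.04309436890596912 0.0
travel [-0.0002  0.0003 -0.0012] dr [ 1.000e-02 -1.000e-02 -1.434e+01]
-0.09 0.003 [0.4801 0.0321]
0.0 0.003 [ 0.5478 -0.0272]
0.13 0.003 [ 0.6455 -0.113 ]
0.04 0.003 [ 0.5778 -0.0536]
```

{"fn": "arm_command", "kwargs": {"fingers": [0.9,0.9,0.9,0.9,0.9,0.9,0.9,0.9], "travel": [[0,0,0],[0,0,0],[0,0,0],[0,0,0],[0,0,0],[0,0,0],[0,0,0],[0,0,0]], "dr": [[0,0,0],[0,0,0],[0,0,0],[0,0,0],[0,0,0],[0,0,0],[0,0,0],[0,0,0]]}}

```text
time: 3.73
tool_pos: [0.4599, 0.0164, 0.0607]
tool_rot: [-3.142, -0.0, 0.6]
contact_force: [-0.5, 0.6, -1.0]
opening: 0.0258
grip_force: 25.0
```

```bash
python3 go.py .4801 .0321 .063 48.7
```

```text
t 3.7333 pos [0.4599 0.0164 0.0607] yaw [-180.     -0.     34.36] q [-0.13  0.45  1.91  0.    0.79  0.84] F [-0.5  0.6 -1. ] op 0.0258422019517656 24.980671405792236
travel [ 0.0255 -0.0015 -0.0023] dr [ -0.    -0.   -14.34]
```

{"fn": "arm_command", "kwargs": {"fingers": [0.9,0.9,0.9,0.9,0.9,0.9,0.9], "travel": [[0,0,-0.003],[0.004,0,-0.003],[0.009,-0.001,-0.003],[0.015,-0.001,-0.003],[0.021,-0.001,-0.003],[0.0255,-0.0015,-0.003],[0.0255,-0.0015,-0.003]], "dr": [[0,0,0],[0,0,-3],[0,0,-6],[0,0,-9],[0,0,-12],[0,0,-14.3],[0,0,-14.3]]}}

```text
time: 4.32
tool_pos: [0.4808, 0.0324, 0.0639]
tool_rot: [3.141, -0.001, 0.851]
contact_force: [1.1, 0.2, -0.7]
opening: 0.0261
grip_force: 25.0
```

```bash
python3 go.py .5478 -.0272 .063 48.7
python3 - <<'E'
from h import *
c=read_camera('wrist');cv2.imwrite('pics/w2.png',c['color'])
E
```

```text
t 4.3167 pos [0.4808 0.0324 0.0639] yaw [ 1.7997e+02 -3.0000e-02  4.8760e+01] q [-0.09  0.47  1.85  0.    0.82  0.63] F [ 1.1  0.2 -0.7] op 0.02610873751202477 24.97955024242401
travel [-0.0006  0.0897  0.0009] dr [ 0.03 -0.03  0.06]
```

View pics/w2.png

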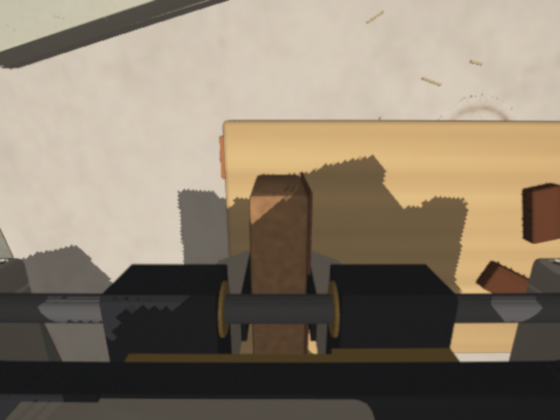

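The picture shows the block held and square to the board (top face at (280,225)), with the offcuts ahead at (543,213) and (503,280). I'll shift 3 mm to +y to centre on the pair, then sweep.

{"fn": "arm_command", "kwargs": {"fingers": [0.9,0.9,0.9,0.9,0.9,0.9,0.9,0.9], "travel": [[0.002,0.01,0.001],[0.003,0.022,0.001],[0.003,0.034,0.0015],[0.003,0.046,0.0015],[0.003,0.058,0.0015],[0.003,0.068,0.0015],[0.003,0.078,0.0015],[0.003,0.088,0.0015]], "dr": [[0,0,0],[0,0,0],[0,0,0],[0,0,0],[0,0,0],[0,0,0],[0,0,0],[0,0,0]]}}

```text
time: 5.03
tool_pos: [0.5488, -0.0247, 0.0621]
tool_rot: [-3.141, 0.0, 0.849]
contact_force: [-0.2, -0.1, -0.6]
opening: 0.0257
grip_force: 25.0
```

{"fn": "arm_command", "kwargs": {"fingers": [0.9,0.9,0.9,0.9,0.9,0.9,0.9,0.9], "travel": [[0,0.008,0],[0,0.016,0],[0,0.024,0],[0,0.032,0],[0,0.04,0],[0,0.048,0],[0,0.056,0],[0,0.064,0]], "dr": [[0,0,0],[0,0,0],[0,0,0],[0,0,0],[0,0,0],[0,0,0],[0,0,0],[0,0,0]]}}

```text
time: 5.7
tool_pos: [0.5968, -0.0666, 0.0622]
tool_rot: [-3.141, -0.0, 0.849]
contact_force: [-0.8, 0.2, -0.9]
opening: 0.0256
grip_force: 25.0
```

```bash
python3 go.py .6455 -.113 .062 48.7
python3 - <<'E'
from h import *
c=read_camera('wrist');cv2.imwrite('pics/w3.png',c['color'])
E
```

```text
t 5.7 pos [ 0.5968 -0.0666  0.0622] yaw [-179.99   -0.     48.66] q [-0.24  0.64  1.51  0.    0.99  0.48] F [-0.8  0.2 -0.9] op 0.025566669361648166 24.980561435222626
travel [-0.0027  0.0672  0.0002] dr [-0.01 -0.   -0.04]
```

View pics/w3.png

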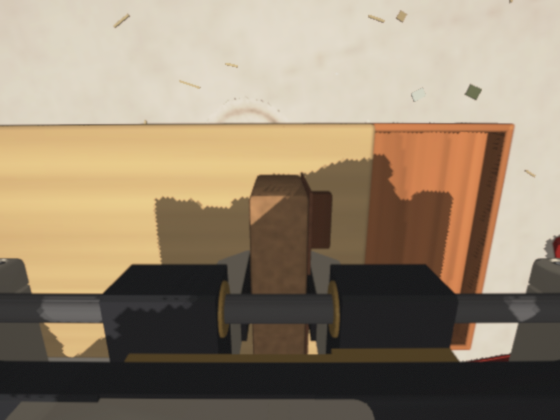

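Offcut b is flush against the block at (320,220) and square to it. Offcut a is hidden under the gripper. Continuing slowly over the edge.

{"fn": "arm_command", "kwargs": {"fingers": [0.9,0.9,0.9,0.9,0.9,0.9,0.9,0.9], "travel": [[0,0.006,0],[0,0.012,0],[0,0.018,0],[0,0.023,0],[0,0.028,0],[0,0.033,0],[0,0.038,0],[0,0.043,0]], "dr": [[0,0,0],[0,0,0],[0,0,0],[0,0,0],[0,0,0],[0,0,0],[0,0,0],[0,0,0]]}}

```text
time: 6.42
tool_pos: [0.6289, -0.0948, 0.0623]
tool_rot: [3.142, -0.0, 0.849]
contact_force: [0.5, 0.5, -1.6]
opening: 0.0258
grip_force: 25.0
```

{"fn": "arm_command", "kwargs": {"fingers": [0.9,0.9,0.9,0.9,0.9,0.9,0.9,0.9], "travel": [[0,0.005,0],[0,0.01,0],[0,0.015,0],[0,0.02,0],[0,0.024,0],[0,0.024,0],[0,0.024,0],[0,0.024,0]], "dr": [[0,0,0],[0,0,0],[0,0,0],[0,0,0],[0,0,0],[0,0,0],[0,0,0],[0,0,0]]}}

```text
time: 7.08
tool_pos: [0.6464, -0.1102, 0.0621]
tool_rot: [-3.141, 0.0, 0.849]
contact_force: [-0.6, -0.2, -1.2]
opening: 0.0258
grip_force: 25.0
```

{"fn": "arm_command", "kwargs": {"fingers": [0.9,0.9,0.9,0.9,0.9,0.9,0.9,0.9], "travel": [[0,-0.015,-0.001],[0,-0.03,-0.001],[0,-0.045,-0.001],[0,-0.06,-0.001],[0,-0.075,-0.001],[0,-0.09,-0.001],[0,-0.1,-0.001],[0,-0.1,-0.001]], "dr": [[0,0,0],[0,0,0],[0,0,0],[0,0,0],[0,0,0],[0,0,0],[0,0,0],[0,0,0]]}}

```text
time: 7.75
tool_pos: [0.5699, -0.0429, 0.0633]
tool_rot: [-3.14, 0.0, 0.85]
contact_force: [0.1, 0.2, -1.7]
opening: 0.0259
grip_force: 25.0
```

```bash
python3 go.py .5778 -.0536 .061 48.7
python3 - <<'E'
from h import *
a=read_camera('scene')['color'][150:320,230:400];b=read_camera('wrist')['color']
cv2.imwrite('pics/c4.png',np.hstack([cv2.resize(a,(400,400)),cv2.resize(b,(400,300))[[*range(300)]+[299]*100]]))
E
```

```text
t 7.75 pos [ 0.5699 -0.0429  0.0633] yaw [-1.7991e+02  3.0000e-02  4.8730e+01] q [-0.21  0.6   1.59  0.    0.95  0.51] F [ 0.1  0.2 -1.7] op 0.02593513513493858 24.980209171772003
travel [-0.0029  0.013   0.0023] dr [-0.09  0.03  0.03]
```

View pics/c4.png

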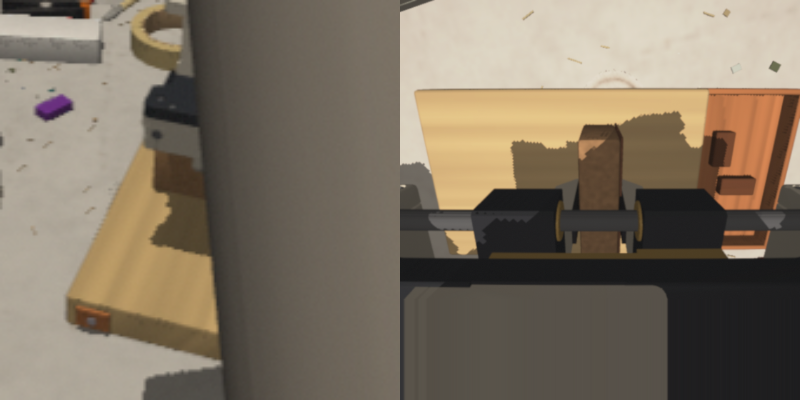

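The wrist view (right half) shows both offcuts lying in the tray at (722,148) and (736,185). The block is over the slab, so I'll set it down and let go.

{"fn": "arm_command", "kwargs": {"fingers": [0.9,0.9,0.9,0.9,0.4,0.0,-0.5,-1], "travel": [[0,0,0.001],[0,0,0.002],[0,0,0.0025],[0,0,0.0025],[0,0,0.0025],[0,0,0.0025],[0,0,0.0025],[0,0,0.0025]], "dr": [[0,0,0],[0,0,0],[0,0,0],[0,0,0],[0,0,0],[0,0,0],[0,0,0],[0,0,0]]}}

```text
time: 8.52
tool_pos: [0.5715, -0.0443, 0.0607]
tool_rot: [-3.142, -0.0, 0.849]
contact_force: [1.0, -0.3, -0.1]
opening: 0.0428
grip_force: 0.0
```

{"fn": "arm_command", "kwargs": {"fingers": [-1,-1,-1,-1,-1,-1,-1,-1], "travel": [[0,0,0],[0,0,0],[0,0,0],[0,0,0],[0,0,0],[0,0,0],[0,0,0],[0,0,0]], "dr": [[0,0,0],[0,0,0],[0,0,0],[0,0,0],[0,0,0],[0,0,0],[0,0,0],[0,0,0]]}}

```text
time: 9.18
tool_pos: [0.5715, -0.0443, 0.0607]
tool_rot: [-3.142, -0.0, 0.849]
contact_force: [-0.2, 0.1, -0.3]
opening: 0.091
grip_force: 0.0
```

{"fn": "arm_command", "kwargs": {"fingers": [-1,-1,-1,-1,-1,-1,-1,-1], "travel": [[0,0,-0.015],[0,0,-0.035],[0,0,-0.055],[0,0,-0.08],[0,0,-0.105],[0,0,-0.13],[0,0,-0.14],[0,0,-0.14]], "dr": [[0,0,0],[0,0,0],[0,0,0],[0,0,0],[0,0,0],[0,0,0],[0,0,0],[0,0,0]]}}

```text
time: 9.85
tool_pos: [0.5728, -0.0446, 0.2032]
tool_rot: [3.137, -0.003, 0.849]
contact_force: [-0.1, 0.2, -1.2]
opening: 0.0918
grip_force: 0.0
```

```bash
python3 go.py .57 -.043 .2 48.7
python3 - <<'E'
from h import *
c=read_camera('wrist');cv2.imwrite('pics/w5.png',c['color'])
C=np.array([.5458,-.0295]);a=np.radians(-41.28);ex=np.array([np.cos(a),np.sin(a)]);ey=np.array([-ex[1],ex[0]])
hsv=cv2.cvtColor(c['color'],cv2.COLOR_BGR2HSV);m=cv2.inRange(hsv,(0,60,0),(14,255,110))
for k in cv2.findContours(m,cv2.RETR_EXTERNAL,cv2.CHAIN_APPROX_NONE)[0]:
    A=cv2.contourArea(k)
    if 200<A<3000:
        u,v=cv2.minAreaRect(k)[0];p=dep(c,u,v);d=p[:2]-C;print(A,int(u),int(v),'board',(d@ex).round(3),(d@ey).round(3),p[2].round(3))
E
```

```text
t 9.85 pos [ 0.5728 -0.0446  0.2032] yaw [ 1.7973e+02 -1.6000e-01  4.8660e+01] q [-0.21  0.45  1.43  0.    1.26  0.51] F [-0.1  0.2 -1.2] op 0.09183084964493757 0.0
travel [-0.0007 -0.0031  0.0032] dr [ 0.27 -0.16 -0.04]
1401.0 372 338 board 0.124 -0.125 0.088
1898.5 277 205 board 0.03 0.01 0.086
```

View pics/w5.png

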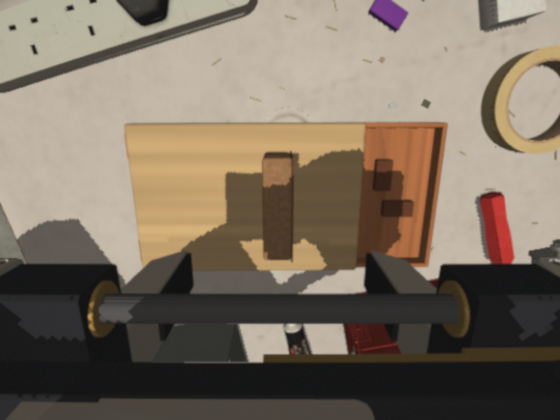

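The block stands on the slab at (278,207), and both offcuts lie flat in the tray at (382,174) and (397,208). The gripper is clear, so I'm handing in.

```bash
python3 -c "
from cell import *
print(hand_in())"
```

```text
the job is handed in; nothing more can be done
None
```

I swept both offcuts into the catch tray with the cork block, left the block standing on the cleared board and handed the job in at about 10 s; the judge returned no verdict, but the last picture shows everything in place.

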